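Seal the filter press: snap the latch, tighten to the click

ROBOT

A 7-joint arm with a two-finger parallel gripper is mounted at the origin on a cart in front of the work surface, level with it; the furniture and walls round the work are solid. World frame = base frame: x ahead of the robot, y to its left, z up, the work surface at z = 0. Lengths are in m, angles in rad, forces in N, time in s.
With the tool pointing down it reaches from about 0.4 to 0.875 m from the base axis. Payload 19.3 kg.
Tool frame: the origin (TCP) lies on the mounting face of the last link; the fingertips stand 173 mm ahead of it and the grasp point (between the pads) lies 155 mm ahead of it; z points along the fingers, y is the line along which they close (so a half turn about z gives the same grasp; the last joint's range is limited). The gripper opens to 85 mm and grips with 20 to 120 N. Pads are 22 mm wide; open, the fingers measure 114 mm over their backs; the gripper's body (76 mm by 85 mm) begins 54 mm behind the grasp point. The pads swing forward as they close: fully open they stand 13 mm farther back than shut.
Start: joints at [-1.406, 0.521, -0.036, 1.599, 0.021, 1.021, -0.113], TCP at [0.145, 0.608, 0.405] pointing down, gripper open.
Joint ranges: [-2.91, 2.91], [-0.3, 2.13], [-1.5, 1.42], [0.17, 2.43], [-1.26, 4.41], [0.16, 1.93], [-2.52, 2.52]. Speed limits (rad/s): [1.89, 1.89, 2.39, 2.39, 3.01, 3.01, 3.01].

INTERFACE

Orientations are given as [roll, pitch, yaw] about the fixed x, y, z axes, in that order (R = Rz(yaw) Ry(pitch) Rx(roll)).
In Python, from workcell import bot, vision gives the robot as it stands.
- The arm moves only by the shell command python3 -m creep 'ROWS' [FORCE]. ROWS is JSON, a list that holds one entry, the list of rows, each a list of 7 numbers: the opening, from -1 (shut) to 1 (fully open), then the shift along the tool's x, y, z in cm, then the turn, a rotation vector about the tool's x, y, z in rad. In form: [[[grip, tx, ty, tz, rx, ry, rz], ...]]. A call has 1 to 12 rows; each row shifts and turns the commanded pose from where the row before left it, along the tool's axes as they then stand; what a row does not reach is not made up. A row lasts 1/8 s, in which the tool goes at most 62.5 mm and 10.7 degrees, less where a joint would pass 70% of its speed; a pose out of reach is approached as far as the arm can. A call with a gripper value outside its range is refused whole. The fingers move at their own pace and stop on an object; FORCE is the grip in N (left out, the last holds). Time passes only in rows, so rows that do not move let the fingers close. It gives the time, the measured TCP pose, the force, the opening and the grip force at its end, in the units of the state.
- bot.observe(): the state, without advancing time (a new reading comes with each control period).
- vision.grab_frame(name): name is "scene" or "top"; returns a dict with "image" (420x560x3 uint8, blue, green, red), "depth" (420x560 float32, m along the optical axis (not along the pixel's ray), 0 where there is no reading), "fovy" (degrees; the focal length in pixels is half the picture's height over the tangent of half this angle, whatever the lens; pixels are square), "cx", "cy" (the principal point, pixels), "cam_to_world" (4x4, takes a point from camera to world coordinates). Camera axes: x right, y down, z forward; pixel columns grow to the right and rows downward; lengths in m; the calibration is good to about 2 mm. A picture is of the moment at which its call begins.
- bot.job_done(): hands the job in; it is judged then, once.
The state is a dict: "clock": time; "qpos": joint angles; "qd": joint speeds; "joint_efforts": joint torques, N m; "position": TCP position; "tool_rot": TCP orientation; "force": force on the tool from outside, world axes, zero at the start; "moment": the same for the moment, N m; "grip_width": finger opening in m; "finger_force": force on a finger pad.
Only numpy, scipy, OpenCV 4.12 (cv2) and the standard library are available. Lean on these libraries where they do the work, as an engineer would, in place of code of your own. Each camera call takes 0.05 s, during which the arm holds its last target. There are 200 camera calls.

TASK

Seal the filter press on the worktop: first push the raised latch lever at the far end of its bridge bar down until it snaps home, then turn the click wrench that sits on its centre screw clockwise (seen from above) until the wrench clicks, stop at once so that the screw is not over-tightened, and let go. Leave the dropper bottle and the small box standing where they are.

Things in the scene. Friction and masses are not known exactly. Their poses are not given: they have to be found in the camera images.
- press: Filter press, fixed to the worktop: aluminium base plate 150 x 120 mm, steel pot 94 mm across, over its lid a dark bridge bar 140 mm long whose top is 106 mm above the worktop. Origin at the centre of its underside, below the screw. x runs along the bar to its latch end (away from the robot, within 0.2 rad), z up.
- screw_axis (a point): Point on the vertical axis of the press's centre screw, 133 mm above the worktop, at the height of the wrench's centre line; axes as the press. The wrench head on the screw is 42 mm across and its top is 149 mm above the worktop. Screw and wrench turn about this axis.
- wrench_grip (a point): Centre of the black round grip of the click wrench, 145 mm from the screw axis, 133 mm above the worktop. The wrench is a level bar 200 mm long, already set on the screw for good; it starts pointing to the robot's right and towards it. Grip 27 mm in diameter, from 104 to 192 mm from the axis; nothing under it is higher than 30 mm.
- clamp_screw (a joint): Angle of the screw (rad), growing clockwise seen from above (tightening); starts at 0 to 0.35, stays where left. Pushed at the middle of the grip it takes about 8 N at angle 0, rising evenly to 12.5 N (1.8 N m) at about 0.7, where the wrench clicks; beyond 0.88 the screw is over-tightened. The handle's angle grows as clamp_screw + click_wrench.
- click_wrench (a joint): Break-over of the wrench (rad): how far its handle has turned ahead of its head, about the screw axis; at rest -0.02 to 0. At 1.8 N m it gives way with a click: the resistance falls to less than half while the handle runs to its stop at 0.12; pushed on, it would turn the screw further. A full click is 0.08 or more. It springs back when let go.
- latch_pad (a point): Middle of the upper face of the latch lever's end pad (20 mm long, 32 mm wide), 44 mm from the lever's pivot: a level cross pin across the bar's far end, 70 mm from the screw axis along x of the press, 104 mm above the worktop. The lever sticks out past the bar's end. The pad is 136 mm above the worktop when raised, 109 mm when home.
- latch (a joint): Angle of the latch lever (rad): 0 raised by 40 degrees (open, as it starts), 0.7 level (home). Pushed down on its pad it resists with up to about 8 N, goes over centre at about 0.45, then snaps home by itself and stays.
- dropper_bottle: Small white dropper bottle with a red nozzle, 35 mm across, 104 mm tall, standing behind the press to the left; bystander. Origin at the centre of its underside.
- pink_box: Small cardboard box, 55 x 75 x 24 mm, lying flat behind the press; bystander. Origin at the centre of its underside.

How it is judged:
On the way, in this order (a step that is already met when the one before it is completed fails the run):
1. the latch lever has snapped home (value of joint latch above 0.62 rad), for 0.2 s.
2. the wrench has clicked on the tightened screw (broken over by 0.08 rad) (value of joint click_wrench above 0.08 rad and value of joint clamp_screw above 0.5 rad), for 0.02 s.
At the end, for the whole second after the job is handed in: The latch lever is home (above 0.62 rad), the screw has been tightened to the click and is between 0.5 and 0.88 rad, and the wrench has been let go and has sprung back (break-over below 0.03 rad) (value of joint latch above 0.62 rad and value of joint clamp_screw between 0.5 and 0.88 rad and value of joint click_wrench below 0.03 rad); the robot touches nothing.
It fails at once if the screw is over-tightened (turned beyond 0.88 rad; the click comes at about 0.7) (value of joint clamp_screw above 0.88 rad).
It fails at once if the dropper bottle is moved by more than 30 mm or tipped (distance of dropper_bottle from where it was at the start of the episode above 0.03 m or angle between dropper_bottle's own z axis and vertical above 0.5 rad).
It fails at once if the small box is moved by more than 30 mm (distance of pink_box from where it was at the start of the episode above 0.03 m).
It also fails if it takes over 61 s, if anything falls off the work surface, if the arm or the gripper's body presses on something with over 40 N, if the wrist force passes 120 N, or if a joint passes its speed limit or range.

## Working session

There is one attempt and no reset: what is moved stays moved. The work goes in short steps, Python scripts to look and compute and a shell command to move; the robot and the scene stay as the last step left them, time stands still between calls to the robot, and variables do not carry over. Pictures are saved under pics/ and viewed, at most 10 in all, crops included, and the job is handed in when it is done.

```bash
mkdir -p pics; ls; python3 - <<'E'
from workcell import bot, vision
import cv2,numpy as np
for n in("scene","top"):
    f=vision.grab_frame(n); cv2.imwrite(f"pics/{n}0.png",f["image"]); np.savez(f"{n}0.npz",**f)
    print(n,f["fovy"],f["cx"],f["cy"],np.round(f["cam_to_world"],3).tolist())
s=bot.observe();print({k:np.round(v,3).tolist() for k,v in s.items()})
E
```

```text
pics
scene 50.53596827861324 276.6051841325558 213.27661437271027 [[0.525, -0.448, 0.724, -0.049], [-0.851, -0.258, 0.457, -0.591], [-0.018, -0.856, -0.516, 0.549], [0.0, 0.0, 0.0, 1.0]]
top 53.86747220313182 280.9919412686482 213.8177220781891 [[-0.021, -0.985, 0.172, 0.446], [-0.999, 0.016, -0.029, -0.197], [0.026, -0.172, -0.985, 0.944], [0.0, 0.0, 0.0, 1.0]]
{'clock': 0.1, 'qpos': [-1.406, 0.522, -0.036, 1.6, 0.021, 1.021, -0.113], 'qd': [-0.001, -0.001, 0.0, -0.003, -0.0, 0.002, 0.0], 'joint_efforts': [0.003, -92.849, 1.984, -37.054, 0.018, 0.005, -0.0], 'position': [0.145, 0.608, 0.404], 'tool_rot': [-3.141, 0.0, 2.907], 'force': [-0.041, -0.633, -0.027], 'moment': [-0.052, -0.012, 0.023], 'finger_force': 0.0, 'grip_width': 0.086}
```

View pics/scene0.png

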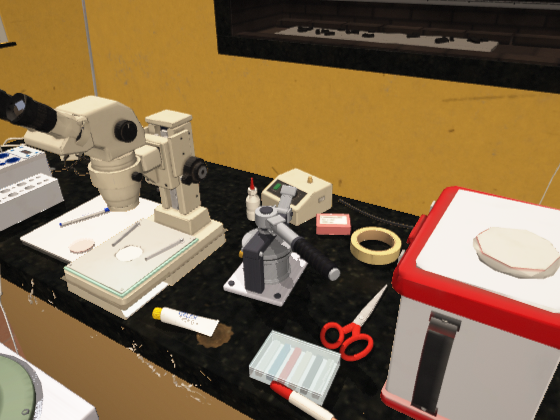

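View pics/top0.png

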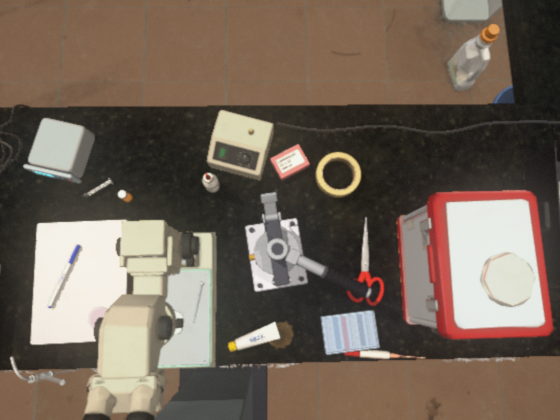

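The scene view shows the press at about (270,265), with the wrench grip ending at (334,274) and the raised latch at (287,190). In the top view the screw is at about (277,250), the grip end at (373,292) and the latch pad at (268,197). The bottle is at (211,182) and the box at (290,161). The microscope stands to the left, between the arm and the press.

```bash
cat > h.py <<'E'
import numpy as np
def cloud(f):
    im=f["image"];h,w=im.shape[:2];F=h/2/np.tan(np.radians(float(f["fovy"]))/2)
    v,u=np.mgrid[:h,:w];d=f["depth"]
    P=np.stack([(u-f["cx"])/F*d,(v-f["cy"])/F*d,d,np.ones_like(d)],-1)@np.array(f["cam_to_world"]).T
    P[d==0]=np.nan
    return P[...,:3]
def ray(f,u,v,z):
    F=210/np.tan(np.radians(float(f["fovy"]))/2);T=np.array(f["cam_to_world"])
    r=T[:3,:3]@[(u-f["cx"])/F,(v-f["cy"])/F,1];return T[:3,3]+r*(z-T[2,3])/r[2]
E
python3 - <<'E'
from h import *
import cv2
out=[]
for n in("scene","top"):
    f=np.load(n+"0.npz");P=cloud(f);x,y,z=P[...,0],P[...,1],P[...,2]
    reg=(x>.3)&(x<.75)&(y<-.05)&(y>-.45)
    if n=="top":
        for uv in[(277,250),(268,197),(268,210),(330,273),(373,292),(211,182),(290,161),(240,145),(165,250),(130,320),(300,285),(253,284),(268,197)]: print(uv,np.round(P[uv[1],uv[0]],3))
    m=reg&(z>.12)&(z<.16)
    k,l,s,c=cv2.connectedComponentsWithStats(m.astype(np.uint8))
    for i in range(1,k):
        if s[i,4]>25:
            q=P[l==i];print(n,s[i],np.round(c[i],1),"med",np.round(np.median(q,0),3),"min",np.round(q.min(0),3),"max",np.round(q.max(0),3))
    a=reg&(z>.143)&(z<.156);q=P[a]
    if len(q): (cc,r)=cv2.minEnclosingCircle(q[:,:2].astype(np.float32));print(n,"head",len(q),cc,r,np.median(q[:,2]))
    V=np.full(z.shape,0,np.uint8);V=np.nan_to_num(np.clip(z/.25,0,1)*255).astype(np.uint8)
    out.append(cv2.resize(cv2.applyColorMap(V,cv2.COLORMAP_JET)[150:320,190:400],None,fx=1.9,fy=1.9,interpolation=0))
cv2.imwrite("pics/hm.png",np.hstack(out))
# microscope / obstacles max height grid
f=np.load("top0.npz");P=cloud(f).reshape(-1,3)
for n in("scene","top"):
    P=cloud(np.load(n+"0.npz")).reshape(-1,3)
    for y0 in np.arange(-.6,.6,.1):
        print(n,round(y0,1),[round(float(np.nanmax(np.r_[-1,P[(P[:,1]>y0)&(P[:,1]<y0+.1)&(P[:,0]>x0)&(P[:,0]<x0+.1),2]])),2) for x0 in np.arange(0,.9,.1)])
E
```

```text
scene [280 185  17  18 220] [287.4 192.8] med [ 0.614 -0.199  0.133] min [ 0.6   -0.214  0.12 ] max [ 0.629 -0.182  0.143]
scene [ 255  206   85   75 1787] [295.4 241.7] med [ 0.465 -0.303  0.142] min [ 0.42  -0.392  0.12 ] max [ 0.536 -0.193  0.15 ]
scene head 708 (0.4792149066925049, -0.28932103514671326) 0.10625550895929337 0.1449282664966508
(277, 250) [ 0.514 -0.212  0.151]
(268, 197) [ 0.621 -0.196  0.139]
(268, 210) [ 0.599 -0.196  0.117]
(330, 273) [ 0.468 -0.312  0.147]
(373, 292) [ 0.428 -0.429  0.001]
(211, 182) [ 0.674 -0.072  0.06 ]
(290, 161) [ 0.731 -0.248  0.022]
(240, 145) [ 0.754 -0.136  0.069]
(165, 250) [ 0.508 -0.026  0.261]
(130, 320) [ 0.404 -0.001  0.344]
(300, 285) [ 0.447 -0.265 -0.001]
(253, 284) [ 0.451 -0.159  0.009]
(268, 197) [ 0.621 -0.196  0.139]
top [260 192  17  18 227] [268.4 199.7] med [ 0.617 -0.196  0.135] min [ 0.6   -0.212  0.12 ] max [ 0.631 -0.18   0.145]
top [ 266  238  105   60 1536] [315.5 267.4] med [ 0.48  -0.286  0.145] min [ 0.421 -0.391  0.124] max [ 0.538 -0.19   0.153]
top head 1046 (0.526655375957489, -0.2853183150291443) 0.140575
[... 873 characters left out ...]
-0.93, -0.93, 0.02, 0.23, 0.24, 0.23, 0.23, 0.03, 0.01]
top -0.4 [-0.92, -0.93, 0.02, 0.03, 0.15, 0.01, 0.03, 0.03, 0.01]
top -0.3 [-0.92, -0.93, 0.01, 0.01, 0.15, 0.15, 0.15, 0.07, 0.07]
top -0.2 [-0.27, -0.2, 0.01, 0.03, 0.11, 0.15, 0.14, 0.09, 0.08]
top -0.1 [-1.0, -0.2, 0.38, 0.36, 0.35, 0.29, 0.1, 0.08, 0.08]
top -0.0 [-1.0, -0.2, 0.38, 0.36, 0.35, 0.29, 0.01, 0.01, 0.01]
top 0.1 [-0.83, -0.22, 0.01, 0.03, 0.02, 0.02, 0.05, 0.01, 0.01]
top 0.2 [-0.93, -0.93, 0.01, 0.02, 0.03, 0.03, 0.06, 0.06, 0.06]
top 0.3 [-1.0, -1.0, 0.02, 0.02, 0.02, 0.02, 0.01, 0.06, 0.06]
top 0.4 [-1.0, -1.0, -0.05, -1.0, 0.0, 0.01, 0.01, 0.02, 0.02]
top 0.5 [-0.93, -0.93, -1.0, -1.0, -1.0, -1.0, -1.0, -1.0, -1.0]
```

View pics/hm.png

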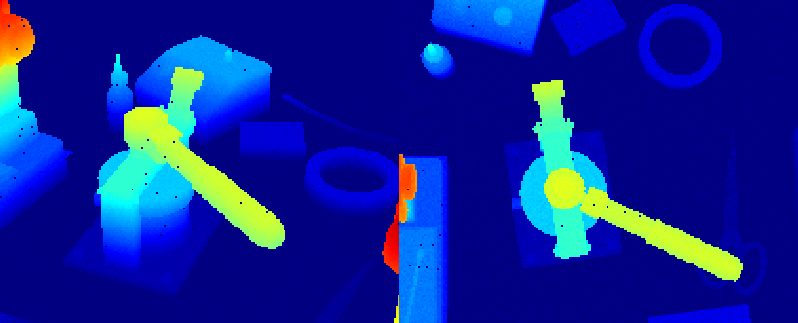

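The height map shows the yellow wrench running from the head at about (565,188) to its end at about (738,270), and the latch pad at (548,90), at about z 0.137. The screw axis is near (0.514,-0.212), and the microscope is up to 0.40 m high on the way. I'll raise the arm and cross above it.

```bash
python3 -m creep '[[[-1,0,0,-5,0,0,0],[-1,0,0,-5,0,0,0],[-1,0,0,-5,0,0,0],[-1,0,0,-5,0,0,0],[-1,0,0,-5,0,0,0],[-1,-3.6,-3.7,0,0,0,0],[-1,-3.6,-3.7,0,0,0,0]]]'
python3 - <<'E'
from h import *
import cv2
for n in("scene","top"):
    P=cloud(np.load(n+"0.npz"));x,y,z=P[...,0],P[...,1],P[...,2]
    m=(x>.38)&(x<.6)&(y<-.15)&(y>-.45)&(z>.125)&(z<.16)
    q=P[m]
    for A in[(.514,-.212)]:
        h=q[np.hypot(q[:,0]-A[0],q[:,1]-A[1])<.028]; h=h[h[:,2]>.146]
        c,r=cv2.minEnclosingCircle(h[:,:2].astype(np.float32))
        d=np.hypot(q[:,0]-A[0],q[:,1]-A[1]);g=q[(d>.1)&(q[:,2]>.135)]
        l=cv2.fitLine(g[:,:2].astype(np.float32),cv2.DIST_L2,0,.001,.001).ravel()
        dirn=l[:2]*np.sign(-l[0]);n_=np.array([-dirn[1],dirn[0]])
        print(n,"head",c,r,"dir",dirn,np.degrees(np.arctan2(dirn[1],dirn[0])),"line pt",l[2:],"offset of axis",(np.array(c)-l[2:])@n_,"maxr",d.max(),"ztop",np.percentile(g[:,2],[50,95,99]))
E
```

```text
clock: 0.98
position: [0.1987, 0.5181, 0.6545]
tool_rot: [-3.141, 0.0, 2.907]
force: [0.0, -0.2, -0.4]
grip_width: 0.0
finger_force: 0.0
scene head (0.5109632611274719, -0.21606522798538208) 0.021984877064824104 dir [-0.4256902  -0.90486896] -115.19436 line pt [ 0.44415554 -0.34762576] offset of axis 0.0044481988580118426 maxr 0.1976134702901071 ztop [0.14276788 0.14581641 0.14631694]
top head (0.5141642689704895, -0.2146831899881363) 0.024984480813145638 dir [-0.44304624 -0.89649874] -116.2984 line pt [ 0.4507204  -0.34372297] offset of axis -0.0002932403723261423 maxr 0.19516552506035992 ztop [0.14384805 0.14725461 0.14823995]
```

```bash
python3 -m creep '[[[-1,-3.6,-3.74,0,0,0,0],[-1,-3.6,-3.74,0,0,0,0],[-1,-3.6,-3.74,0,0,0,0],[-1,-3.6,-3.74,0,0,0,0],[-1,-3.6,-3.74,0,0,0,0],[-1,-3.6,-3.74,0,0,0,0],[-1,-3.6,-3.74,0,0,0,0],[-1,-3.6,-3.74,0,0,0,0],[-1,-3.6,-3.74,0,0,0,0],[-1,-3.6,-3.74,0,0,0,0],[-1,-3.6,-3.74,0,0,0,0],[-1,-3.6,-3.74,0,0,0,0]]]' && python3 -m creep '[[[-1,-3.6,-3.74,0,0,0,0],[-1,-3.6,-3.74,0,0,0,0],[-1,-3.6,-3.74,0,0,0,0],[-1,-3.6,-3.74,0,0,0,0],[-1,0,0,0,0,0,0],[-1,0,0,0,0,0,0]]]'
```

```text
clock: 2.48
position: [0.5144, -0.0194, 0.6547]
tool_rot: [3.141, -0.0, 2.907]
force: [0.1, 1.2, 0.9]
grip_width: 0.0001
finger_force: 0.0
clock: 3.22
position: [0.6192, -0.1967, 0.6543]
tool_rot: [3.142, -0.001, 2.906]
force: [0.3, 0.8, 0.3]
grip_width: -0.0001
finger_force: 0.0
```

```bash
python3 -m creep '[[[-1,0,0,5.5,0,0,0],[-1,0,0,5.5,0,0,0],[-1,0,0,5.5,0,0,0],[-1,0,0,5.5,0,0,0],[-1,0,0,5.5,0,0,0],[-1,0,0,4.5,0,0,0],[-1,0,0,0,0,0,0],[-1,0,0,0,0,0,0]]]'
python3 - <<'E'
from workcell import vision
import cv2
cv2.imwrite("pics/s1.png",cv2.resize(vision.grab_frame("scene")["image"][80:330,140:440],None,fx=2,fy=2))
E
```

```text
clock: 4.22
position: [0.6197, -0.1965, 0.337]
tool_rot: [3.142, 0.002, 2.908]
force: [0.1, 0.6, 0.7]
grip_width: 0.0002
finger_force: 0.0
```

View pics/s1.png

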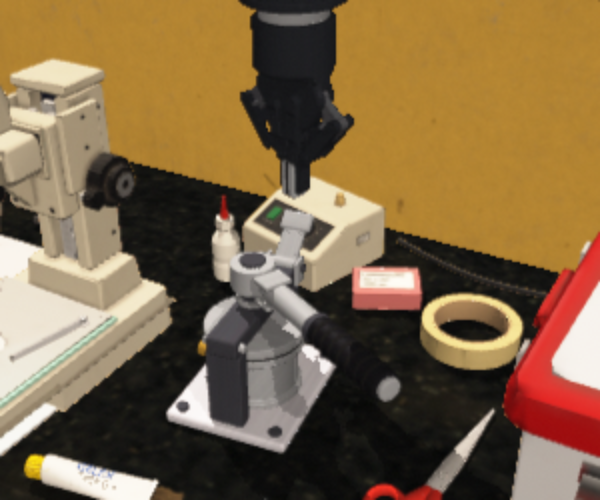

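The closed fingertips, at (295,190) in the crop, hang directly above the raised latch pad at (295,215). Everything else is undisturbed, so I'll press down.

```bash
python3 -m creep '[[[-1,0,0,1.5,0,0,0],[-1,0,0,1.2,0,0,0],[-1,0,0,0.8,0,0,0],[-1,0,0,0,0,0,0]]]';python3 -m creep '[[[-1,0,0,0.8,0,0,0],[-1,0,0,0.8,0,0,0],[-1,0,0,0,0,0,0]]]'
```

```text
clock: 4.78
position: [0.6191, -0.1968, 0.2993]
tool_rot: [3.142, -0.0, 2.907]
force: [-1.6, -0.1, 2.7]
grip_width: -0.0
finger_force: 1.3
clock: 5.15
position: [0.6191, -0.1969, 0.2831]
tool_rot: [-3.141, -0.001, 2.907]
force: [0.0, -0.0, -0.8]
grip_width: -0.0002
finger_force: 0.0
```

```bash
python3 -m creep '[[[-1,0,0,-6,0,0,0],[-1,0,0,-6,0,0,0],[-1,2.2,-4.8,0,0,0,0],[-1,2.2,-4.8,0,0,0,0],[-1,2.2,-4.8,0,0,0,0],[-1,2.1,-4.8,0,0,0,0],[-1,0,0,0,0,0,0.11],[-1,0,0,0,0,0,0.11],[-1,0,0,0,0,0,0]]]'
python3 - <<'E'
from workcell import vision
from h import *
import cv2
f=vision.grab_frame("scene");cv2.imwrite("pics/s2.png",cv2.resize(f["image"][80:330,140:440],None,fx=2,fy=2))
for n in("scene","top"):
    P=cloud(vision.grab_frame(n));x,y,z=P[...,0],P[...,1],P[...,2]
    m=(x>.595)&(x<.65)&(abs(y+.197)<.025)&(z>.09)&(z<.16);q=P[m];print(n,len(q),np.round(np.median(q,0),3),q.min(0).round(3),q.max(0).round(3))
E
```

```text
clock: 6.28
position: [0.4899, -0.3633, 0.4037]
tool_rot: [-3.141, -0.0, 2.687]
force: [0.9, 0.2, 1.2]
grip_width: -0.0001
finger_force: 0.0
scene 166 [ 0.622 -0.199  0.106] [ 0.597 -0.212  0.102] [ 0.641 -0.181  0.11 ]
top 298 [ 0.622 -0.196  0.108] [ 0.596 -0.212  0.101] [ 0.643 -0.179  0.112]
```

View pics/s2.png

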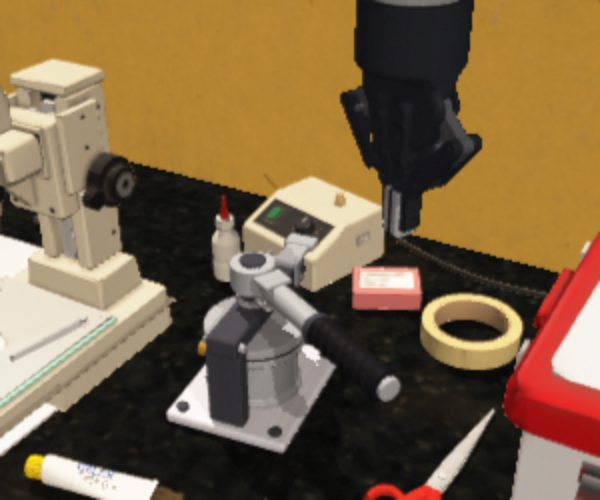

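The fingertips, at (395,235) in the crop, hang behind the grip at (350,350). The lever now lies level at about z 0.108, so it is home, and the bottle and box are unmoved. Next I descend behind the grip and approach it.

```bash
python3 -m creep '[[[-1,0,0,5,0,0,0],[-1,0,0,4,0,0,0],[-1,0,0,2.8,0,0,0],[-1,0,0,0,0,0,0],[-1,0,0,0,0,0,0]]]'; python3 -m creep '[[[-1,0.8,0,0,0,0,0],[-1,0.8,0,0,0,0,0],[-1,0.4,0,0,0,0,0],[-1,0,0,0,0,0,0]]]'; python3 -m creep '[[[-1,0.4,0,0,0,0,0],[-1,0,0,0,0,0,0]]]'
```

```text
clock: 7.05
position: [0.4901, -0.3637, 0.2869]
tool_rot: [-3.141, 0.001, 2.687]
force: [-0.4, -0.7, 0.7]
grip_width: 0.0001
finger_force: 0.0
clock: 7.55
position: [0.4722, -0.3547, 0.2864]
tool_rot: [-3.141, 0.002, 2.687]
force: [3.4, -3.5, 0.7]
grip_width: 0.0001
finger_force: 2.1
clock: 7.8
position: [0.4691, -0.3533, 0.2865]
tool_rot: [-3.141, 0.004, 2.687]
force: [7.1, -5.3, -0.5]
grip_width: -0.0002
finger_force: 4.6
```

```bash
python3 -m creep '[[[-1,0.5,-0.08,0,0,0,0.035],[-1,0.5,-0.08,0,0,0,0.035],[-1,0.5,-0.08,0,0,0,0.035],[-1,0.5,-0.08,0,0,0,0.035]]]'; python3 -m creep '[[[-1,0.5,-0.08,0,0,0,0.035],[-1,0.5,-0.08,0,0,0,0.035]]]'; python3 -m creep '[[[-1,0.5,-0.08,0,0,0,0.035],[-1,0.5,-0.08,0,0,0,0.035]]]'
```

```text
clock: 8.3
position: [0.4506, -0.346, 0.2865]
tool_rot: [3.141, 0.004, 2.546]
force: [12.7, -2.5, -1.1]
grip_width: 0.0002
finger_force: 5.7
clock: 8.55
position: [0.4417, -0.3415, 0.2865]
tool_rot: [3.141, 0.004, 2.477]
force: [14.4, -2.0, -0.8]
grip_width: -0.0004
finger_force: 5.8
clock: 8.8
position: [0.4332, -0.3363, 0.2865]
tool_rot: [3.14, 0.004, 2.407]
force: [13.8, -2.4, -1.4]
grip_width: -0.0002
finger_force: 6.1
```

```bash
for i in 1; do python3 -m creep '[[[-1,0.3,0,0,0,0,0.02]]]'; python3 -m creep '[[[-1,0.3,0,0,0,0,0.02]]]'; python3 -m creep '[[[-1,0.3,0,0,0,0,0.02]]]'; done | egrep 'posi|rot|^force'
```

```text
position: [0.4308, -0.3345, 0.2865]
tool_rot: [3.14, 0.005, 2.387]
force: [11.8, -4.8, -1.3]
position: [0.4285, -0.3328, 0.2866]
tool_rot: [3.141, 0.005, 2.367]
force: [10.9, -5.2, -1.4]
position: [0.4262, -0.3309, 0.2866]
tool_rot: [3.141, 0.005, 2.347]
force: [10.5, -7.9, -0.9]
```

```bash
(python3 -m creep '[[[-1,0.3,-0.04,0,0,0,0.02]]]'; python3 -m creep '[[[-1,0.3,-0.04,0,0,0,0.02]]]'; python3 -m creep '[[[-1,0.3,-0.04,0,0,0,0.02]]]') | egrep 'posi|rot|^force'
```

```text
position: [0.4238, -0.329, 0.2866]
tool_rot: [3.141, 0.005, 2.326]
force: [11.6, -7.3, -0.4]
position: [0.4215, -0.3272, 0.2866]
tool_rot: [3.141, 0.005, 2.306]
force: [12.8, -7.1, -0.9]
position: [0.4191, -0.3252, 0.2866]
tool_rot: [3.141, 0.005, 2.286]
force: [11.8, -7.4, -0.8]
```

```bash
(python3 -m creep '[[[-1,0.3,-0.04,0,0,0,0.02]]]'; python3 -m creep '[[[-1,0.3,-0.04,0,0,0,0.02]]]'; python3 -m creep '[[[-1,0.3,-0.04,0,0,0,0.02]]]') | egrep 'posi|rot|^force|clock'
```

```text
clock: 9.68
position: [0.4169, -0.3233, 0.2866]
tool_rot: [3.141, 0.005, 2.266]
force: [11.0, -7.0, -1.2]
clock: 9.8
position: [0.4146, -0.3212, 0.2866]
tool_rot: [3.141, 0.005, 2.246]
force: [10.7, -6.7, -1.1]
clock: 9.93
position: [0.4123, -0.319, 0.2865]
tool_rot: [3.14, 0.004, 2.226]
force: [9.8, -6.2, -1.7]
```

```bash
(python3 -m creep '[[[-1,0.3,-0.04,0,0,0,0.02]]]'; python3 -m creep '[[[-1,0.3,-0.04,0,0,0,0.02]]]') | egrep 'posi|rot|^force|clock'
```

```text
clock: 10.05
position: [0.4101, -0.3167, 0.2864]
tool_rot: [3.14, 0.004, 2.206]
force: [9.1, -3.7, -0.6]
clock: 10.18
position: [0.4078, -0.3143, 0.2863]
tool_rot: [3.14, 0.003, 2.186]
force: [7.2, -2.0, 0.0]
```

```bash
(python3 -m creep '[[[-1,0.3,-0.04,0,0,0,0.02]]]'; python3 -m creep '[[[-1,0.3,-0.04,0,0,0,0.02]]]') | egrep 'posi|rot|^force|clock'
```

```text
clock: 10.3
position: [0.4055, -0.312, 0.2862]
tool_rot: [3.141, 0.002, 2.166]
force: [7.6, -4.2, 0.1]
clock: 10.42
position: [0.404, -0.3103, 0.2865]
tool_rot: [3.14, 0.005, 2.146]
force: [10.9, -8.8, -1.1]
```

The force fell from 13.9 to 5.8 N, then rose again at the break-over stop, so the wrench has clicked. I'll back off and rise.

```bash
python3 -m creep '[[[-1,-1,0,0,0,0,0],[-1,-2,0,0,0,0,0],[-1,-1.5,0,0,0,0,0],[-1,0,0,-4,0,0,0],[-1,0,0,-5,0,0,0],[-1,0,0,-5,0,0,0],[-1,0,0,0,0,0,0],[-1,0,0,0,0,0,0]]]'
python3 - <<'E'
from workcell import vision
from h import *
import cv2
for n in("scene","top"):
    f=vision.grab_frame(n);P=cloud(f);x,y,z=P[...,0],P[...,1],P[...,2]
    d=np.hypot(x-.5135,y+.2125);m=(d>.1)&(d<.2)&(z>.135)&(z<.155)&(x<.5)&(y<-.2);q=P[m]
    if len(q)>30:
        l=cv2.fitLine(q[:,:2].astype(np.float32),cv2.DIST_L2,0,.001,.001).ravel();print(n,len(q),np.degrees(np.arctan2(l[1],l[0])),q.mean(0))
    if n=="scene":cv2.imwrite("pics/s3.png",cv2.resize(f["image"][80:330,140:440],None,fx=2,fy=2))
E
```

```text
clock: 11.42
position: [0.4272, -0.3471, 0.4252]
tool_rot: [-3.142, -0.001, 2.147]
force: [-1.0, 1.3, -1.0]
grip_width: -0.0002
finger_force: 0.0
scene 704 40.530487 [ 0.39664278 -0.31244183  0.1422315 ]
top 303 38.66494 [ 0.42125074 -0.29173987  0.14346505]
```

View pics/s3.png

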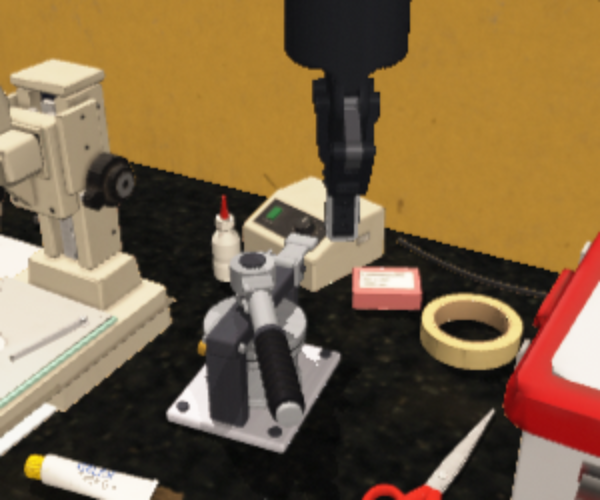

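The handle in the crop at (275,375) has sprung back by about 0.13 rad, from 213° at the stop to about 220°. The latch is home, the bystanders are unmoved and the gripper is clear.

```bash
python3 -c "
from workcell import bot
print(bot.job_done())"
```

```text
the job is handed in; nothing more can be done
None
```

I pushed the latch down until it snapped home, turned the wrench until it clicked and let it go; the bottle and box were not touched, and the job is handed in, though no verdict came back.

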